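# Square a book up in the copying guide

### The job

Get the book that lies by itself in front of the L-shaped metal guide ready for copying: push it along the desk with the fingers into the inside corner of the guide, until its far long side lies flush along the guide's long arm and its left end rests against the short arm. Only push it, never pick it up or tip it, and leave all the other things on the desk where they are.

Things in the scene. Friction and masses are not known exactly. Their poses are not given: they have to be found in the camera images.
- book: Closed hardback book lying flat, by itself, on the robot's side of the guide: 150 (own x) x 216 (own y) x 30 mm, 0.35 to 0.75 kg (pushing it along takes up to about 12 N). Origin: centre of its underside; own +x points to its far long side, own +y to its left end. Starts clear of both arms, turned up to 0.35 rad to the guide. Seated, its axes are parallel to the guide's and its origin is at x = -75, y = -108 mm in the guide's frame.
- guide: L-shaped aluminium corner guide fixed to the desk, 20 mm high, arms 22 mm wide, yaw up to 0.2 rad. Origin: the inside corner, at desk height. The long arm runs 240 mm towards own -y (right), its inner face at own x = 0 facing -x (the robot). The short arm runs 130 mm towards own -x (to the robot), its inner face at own y = 0 facing -y. Arm metal lies at own x (or y) 0 to 22 mm.
- eraser: Bystander, loose: eraser in a card sleeve, 20 x 44 x 12 mm, just outside the short arm of the guide. Origin: centre of its underside. Must stay where it is.
- bone_folder: Bystander, loose: flat ivory-like strip with round ends, 19 x 148 x 8 mm, at the right, its length (own y) roughly along x. Origin: centre of its underside. Must stay where it is.
- matchbox: Bystander, loose: matchbox, 37 x 53 x 16 mm, left of the work towards the robot. Origin: centre of its underside. Must stay where it is.
- pin_tin: Bystander, loose: round brass tin with a knobbed lid, 47 mm across, 34 mm high, at the left. Origin: centre of its underside. Must stay where it is.
- sharpener: Bystander, loose: small pencil sharpener, 17 x 25 x 14 mm, just behind the long arm of the guide. Origin: centre of its underside. Must stay where it is.

How it is judged:
At the end, for the whole second after the job is handed in: The book lies flat and still in the inside corner, square to the guide within 0.03 rad (1.7 degrees), its middle within 5 mm of the fully seated place both towards the long arm and towards the short arm (x of book in the frame of guide between -0.08 and -0.068 m and y of book in the frame of guide between -0.113 and -0.103 m and angle between the x axis of book and the x axis of guide, either way round below 0.03 rad and angle between book's own z axis and vertical below 0.05 rad and height (world z) of book below 0.006 m and linear speed of book below 0.01 m/s); the robot touches nothing.
It fails at once if the book is lifted or tipped (height (world z) of book above 0.015 m or angle between book's own z axis and vertical above 0.15 rad).
It fails at once if another thing on the desk is shifted by more than 20 mm (distance of any of eraser, bone_folder, matchbox, pin_tin, sharpener from where it was at the start of the episode above 0.02 m).
It also fails if it takes over 67 s, if anything falls off the work surface, if the arm or the gripper's body presses on something with over 40 N, if the wrist force passes 120 N, or if a joint passes its speed limit or range.

### The arm

A 6-joint arm with a two-finger parallel gripper is mounted at the origin on a cart in front of the work surface, level with it; the furniture and walls round the work are solid. World frame = base frame: x ahead of the robot, y to its left, z up, the work surface at z = 0. Lengths are in m, angles in rad, forces in N, time in s.
With the tool pointing down it reaches from about 0.275 to 1 m from the base axis. Payload 8.4 kg.
Tool frame: the origin (TCP) lies between the finger pads; the fingertips stand bot.tip_reach ahead of it and the grasp point (between the pads) lies 5 mm behind it (bot.tip_reach is the distance from the TCP to the fingertips, in m); z points along the fingers, y is the line along which they close (so a half turn about z gives the same grasp; the last joint's range is limited). The gripper opens to 85 mm and grips with 20 to 120 N. Pads are 22 mm wide; open, the fingers measure 114 mm over their backs; the gripper's body (76 mm by 85 mm) begins 54 mm behind the grasp point. The pads swing forward as they close: fully open they stand 13 mm farther back than shut.
Start: joints at [-1.155, 0.353, 1.633, -0, 1.155, -0.002], TCP at [0.254, -0.571, 0.245] pointing down, gripper open.
Joint ranges: [-2.63, 2.63], [-0.92, 2.1], [0.06, 2.66], [-1.3, 4.44], [0, 2.69], [-3.02, 3.02]. Speed limits (rad/s): [2.22, 2.22, 2.79, 3.14, 3.14, 3.14].

### API

Orientations are given as [roll, pitch, yaw] about the fixed x, y, z axes, in that order (R = Rz(yaw) Ry(pitch) Rx(roll)).
In Python, from plant import bot, optics gives the robot as it stands.
- The arm moves only by the tool send_rows, never from a script. Its argument "deltas" is a list of rows, each a list of 7 numbers: the shift along the tool's x, y, z in mm, then the turn, a rotation vector about the tool's x, y, z in degrees, then the finger opening in mm, from 0 to 85.4. In form: [[x, y, z, ax, ay, az, hand], ...]. A call has exactly 5 rows; each row shifts and turns the commanded pose from where the row before left it, along the tool's axes as they then stand; what a row does not reach is not made up. A row lasts 1/12 s, in which the tool goes at most 41.7 mm and 7.16 degrees, less where a joint would pass 70% of its speed; a pose out of reach is approached as far as the arm can. A call is refused whole if a number of a shift passes 41.7 or a number of a turn 7.16, either way. A call with a gripper value outside its range is refused whole. The fingers move at their own pace and stop on an object; the grip force is fixed at half the most. Time passes only in rows, so rows that do not move let the fingers close, or fill a call up. It gives the time, the measured TCP pose, the force, the opening and the grip force at its end, in the units of the state.
- bot.read_state(): the state, without advancing time (a new reading comes with each control period).
- optics.read_camera(name): name is "scene" or "top"; returns a dict with "img" (400x640x3 uint8, red, green, blue), "fx", "fy", "cx", "cy" (pixels), "eye" and "rotation" of the camera in the world. Camera axes: x right, y down, z forward; pixel columns grow to the right and rows downward; lengths in m; the calibration is good to about 2 mm. A picture is of the moment at which its call begins. There is no depth.
- bot.close_job(): hands the job in; it is judged then, once.
The state is a dict: "time": time; "q": joint angles; "qvel": joint speeds; "joint_torque": joint torques, N m; "tcp_pos": TCP position; "ee_rot": TCP orientation; "force": force on the tool from outside, world axes, zero at the start; "torque": the same for the moment, N m; "grip_width": finger opening in m; "grasp_force": force on a finger pad.
Only numpy, scipy, OpenCV 4.12 (cv2) and the standard library are available. Lean on these libraries where they do the work, as an engineer would, in place of code of your own. Each camera call takes 0.05 s, during which the arm holds its last target. There are 200 camera calls.

## Working session

There is one attempt and no reset: what is moved stays moved. The work goes in short steps, Python scripts to look and compute and a tool call to move; the robot and the scene stay as the last step left them, time stands still between calls to the robot, and variables do not carry over. Pictures are saved under pics/ and viewed, at most 10 in all, crops included, and the job is handed in when it is done.

Besides the shell and the picture viewer there is one more tool, called after ">>>" by a JSON object that holds its "api" and its "payload", one argument or row to a line. send_rows: Moves the arm, as the interface text tells. Its arguments: {"type":"object","properties":{"deltas":{"type":"array"}},"required":["deltas"]}

```bash
mkdir -p pics
python3 - <<'E'
from plant import bot, optics
import cv2
print(bot.tip_reach, bot.read_state())
for n in("top","scene"):
    c=optics.read_camera(n); cv2.imwrite(f"pics/{n}0.png",c["img"][:,:,::-1]); print({k:v for k,v in c.items() if k!="img"})
E
```

```text
0.014 {'time': 0.0, 'q': array([-1.15541377e+00,  3.53647121e-01,  1.63416705e+00, -2.56552175e-05,
        1.15522427e+00, -2.37151334e-03]), 'qvel': array([ 5.89304870e-04, -1.81076331e-03, -2.22753206e-05, -9.46324008e-04,
        1.06716741e-03,  8.35579945e-04]), 'joint_torque': array([-3.24545195e-03, -6.05259275e+01, -3.42070377e+01, -2.36107871e-04,
        9.23698826e-03, -3.94737299e-06]), 'tcp_pos': array([ 0.2533819 , -0.57080472,  0.24454824]), 'ee_rot': array([-3.14014681e+00,  2.00278093e-05,  4.17764457e-01]), 'force': array([ 0.08347397, -0.19184083,  0.42735068]), 'torque': array([-0.02669364,  0.01491307,  0.00223496]), 'grasp_force': 0.0, 'grip_width': 0.08547085576603132}
{'fx': 428.5356949621308, 'fy': 428.5356949621308, 'cx': 322.2976279685091, 'cy': 199.755163019771, 'eye': array([0.42392384, 0.01067867, 1.18646571]), 'rotation': array([-2.96197223, -0.00587384, -1.59388982])}
{'fx': 455.7619183634269, 'fy': 455.7619183634269, 'cx': 314.81322107639, 'cy': 203.42904900235658, 'eye': array([0.07849452, 0.63719234, 0.91000829]), 'rotation': array([-2.37178335,  0.01380205, -2.4350941 ])}
```

View pics/top0.png

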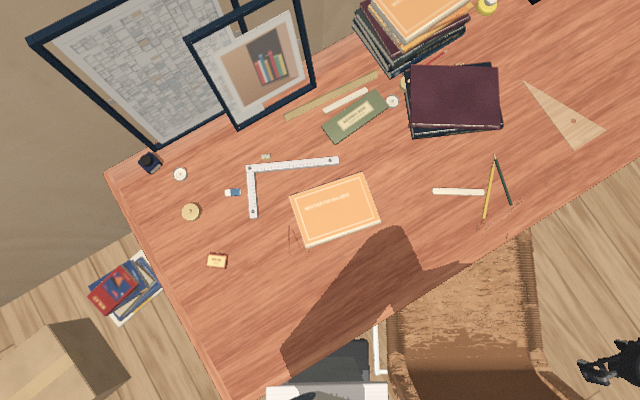

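View pics/scene0.png

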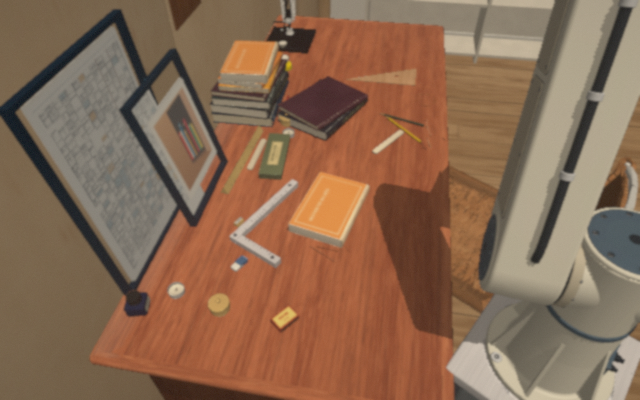

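The top view shows the orange book around (335,208) and the guide with its outer corner near (248,167), arm ends at (338,160) and (253,216). The bone folder is at (458,191), the matchbox at (217,261), the pin tin at (190,212), and the eraser at (233,192). Next I'll measure the book and guide.

```bash
cat > h.py <<'E'
from plant import bot, optics
import cv2, numpy as np
from scipy.spatial.transform import Rotation as R
def cast(c,px,z):
    px=np.atleast_2d(px).astype(float)
    d=np.c_[(px[:,0]-c["cx"])/c["fx"],(px[:,1]-c["cy"])/c["fy"],np.ones(len(px))]@R.from_euler('xyz',c["rotation"]).as_matrix().T
    return c["eye"][:2]+d[:,:2]*((z-c["eye"][2])/d[:,2])[:,None]
def comp(mask,lo,hi,box):
    m=np.zeros_like(mask); x0,y0,x1,y1=box; m[y0:y1,x0:x1]=mask[y0:y1,x0:x1]
    cs=[k for k in cv2.findContours(m,cv2.RETR_EXTERNAL,cv2.CHAIN_APPROX_NONE)[0] if lo<cv2.contourArea(k)<hi]
    return max(cs,key=cv2.contourArea)[:,0]
def fit(p):  # line by point+direction
    v=cv2.fitLine(p.astype(np.float32),cv2.DIST_HUBER,0,1e-4,1e-4).ravel(); return v[2:],v[:2]
def rect(P):
    (c,s,a)=cv2.minAreaRect((P*1000).astype(np.float32)); b=cv2.boxPoints((c,s,a))
    e=max([(b[1]-b[0]),(b[2]-b[1])],key=np.linalg.norm); e=e if e[1]>0 else -e
    return np.array(c),sorted(s),np.arctan2(-e[0],e[1])
def book(box=(200,130,430,290)):
    c=optics.read_camera("top"); h=cv2.cvtColor(c["img"],cv2.COLOR_RGB2HSV)
    m=cv2.inRange(h,(8,80,190),(28,255,255)); 
    m=cv2.morphologyEx(m,cv2.MORPH_OPEN,np.ones((5,5)))
    k=comp(m,1500,9000,box); return c,m,k,rect(cast(c,k,.03))
E
python3 - <<'E'
from h import *
c,m,k,r=book(); print("book",r)
h=cv2.cvtColor(c["img"],cv2.COLOR_RGB2HSV)
g=cv2.inRange(h,(0,0,130),(180,60,255))
k2=comp(g,300,5000,(240,145,350,225)); P=cast(c,k2,.02)*1000
print(cv2.contourArea(k2),rect(P/1000))
for q in cv2.approxPolyDP(k2[:,None],3,True)[:,0]: print(q,cast(c,q,.02)*1000)
v=c["img"][:,:,::-1].copy(); cv2.drawContours(v,[k[:,None],k2[:,None]],-1,(255,0,0),1)
cv2.imwrite("pics/seg.png",cv2.resize(v[130:280,170:430],None,fx=3,fy=3,interpolation=0))
for n,p,z in(("eraser",(233,192),.012),("folderL",(433,191),.008),("folderR",(484,192),.008),("match",(217,261),.016),("tin",(190,212),.03),("sharp",(265,157),.014)): print(n,cast(c,p,z)*1000)
E
```

```text
Traceback (most recent call last):
  File "h.py", line 22, in book
    k=comp(m,1500,9000,box); return c,m,k,rect(cast(c,k,.03))
  File "h.py", line 11, in comp
    return max(cs,key=cv2.contourArea)[:,0]
           ~~~^^^^^^^^^^^^^^^^^^^^^^^^
ValueError: max() iterable argument is empty
```

Run:
```python
import cv2
i=cv2.imread("pics/top0.png"); h=cv2.cvtColor(i,cv2.COLOR_BGR2HSV)
for p in [(335,190),(350,220),(310,225),(335,208),(300,205),(340,240),(280,240),(400,200),(320,165),(252,200),(300,160),(253,180),(280,180)]: print(p,h[p[1],p[0]])
```

```text
(335, 190) [ 15 116 250]
(350, 220) [ 15 115 250]
(310, 225) [ 15 114 250]
(335, 208) [ 15 111 251]
(300, 205) [ 15 115 249]
(340, 240) [ 11 115 216]
(280, 240) [  9 119 208]
(400, 200) [ 11 120 210]
(320, 165) [ 18  14 178]
(252, 200) [ 16  16 236]
(300, 160) [ 18  15 222]
(253, 180) [ 17  15 235]
(280, 180) [ 11 120 208]
```

```bash
sed -i 's/(8,80,190),(28,255,255)/(12,70,232),(20,255,255)/' h.py
python3 - <<'E'
from h import *
c,m,k,r=book(); print("book",r)
h=cv2.cvtColor(c["img"],cv2.COLOR_RGB2HSV)
g=cv2.inRange(h,(0,0,130),(180,60,255))
k2=comp(g,300,5000,(240,145,350,225)); P=cast(c,k2,.02)*1000
print(cv2.contourArea(k2))
for q in cv2.approxPolyDP(k2[:,None],3,True)[:,0]: print(q,cast(c,q,.02)*1000)
v=c["img"][:,:,::-1].copy(); cv2.drawContours(v,[k[:,None],k2[:,None]],-1,(255,0,0),1)
cv2.imwrite("pics/seg.png",cv2.resize(v[130:280,170:430],None,fx=3,fy=3,interpolation=0))
for n,p,z in(("eraser",(233,192),.012),("folderL",(433,191),.008),("folderR",(484,192),.008),("match",(217,261),.016),("tin",(190,212),.03),("sharp",(265,157),.014)): print(n,cast(c,p,z)*1000)
E
```

```text
book (array([611.39099121, -32.04656982]), [135.9799346923828, 216.75418090820312], np.float32(0.2911797))
1044.0
[338 157] [[756.97245415 -48.1326073 ]]
[246 165] [[739.28114686 210.60609659]]
[249 217] [[591.87081768 201.1088076 ]]
[257 217] [[591.38248991 179.18416791]]
[254 172] [[718.59672803 188.08563431]]
[338 164] [[736.62229168 -47.52922738]]
eraser [[664.45200162 247.54169579]]
folderL [[ 655.83784541 -312.73676089]]
folderR [[ 649.83020346 -456.06718325]]
match [[474.36758553 287.22550612]]
tin [[607.75206452 360.07503622]]
sharp [[763.10912304 158.14079235]]
```

View pics/seg.png

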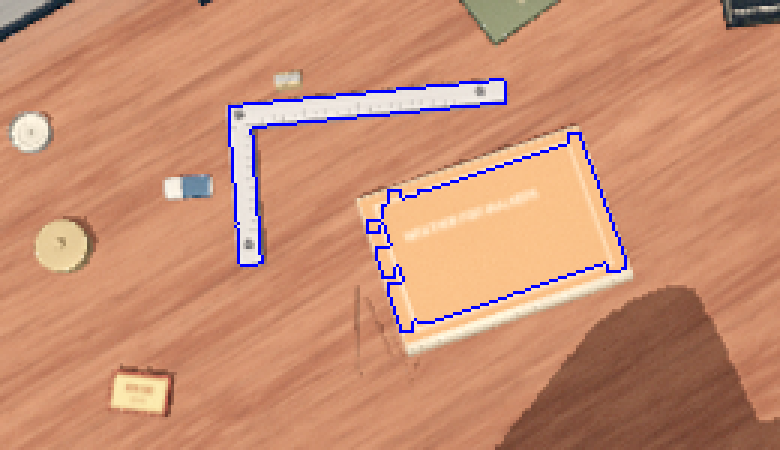

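```bash
sed -i 's/^    m=cv2.morphologyEx.*/    m=cv2.morphologyEx(cv2.morphologyEx(m,cv2.MORPH_CLOSE,np.ones((5,5))),cv2.MORPH_OPEN,np.ones((9,9)))/' h.py
python3 - <<'E'
from h import *
c,m,k,r=book(); print("book",r)
h=cv2.cvtColor(c["img"],cv2.COLOR_RGB2HSV)
for x in (326,330): print([tuple(h[y,x]) for y in range(228,252,1)])
g=cv2.inRange(h,(0,0,130),(180,60,255))
P=cast(c,comp(g,300,5000,(240,145,350,225)),.02)*1000
def seg(a,b,n):
    a,b=np.array(a),np.array(b); d=(b-a)/np.linalg.norm(b-a); t=(P-a)@d; o=abs((P-a)@[-d[1],d[0]])
    s=P[(t>8)&(t<np.linalg.norm(b-a)-8)&(o<4)]; p,v=fit(s); print(n,p,v); return p,v
i1=seg((718.6,188.1),(736.6,-47.5),"Lin"); o1=seg((739.3,210.6),(757,-48),"Lout")
i2=seg((718.6,188.1),(591.4,179.2),"Sin"); o2=seg((739.3,210.6),(591.9,201.1),"Sout")
for (p,v),(q,w),n in((i1,o1,"L"),(i2,o2,"S")):
    print(n,"width",abs((q-p)@[-v[1],v[0]]))
for (p,v),(q,w) in((i1,i2),(o1,o2)):
    s=np.linalg.solve(np.c_[v,-w],q-p); print("corner",p+s[0]*v)
E
```

```text
book (array([611.37322998, -32.01366425]), [140.17489624023438, 217.28660583496094], np.float32(0.30661765))
[(np.uint8(15), np.uint8(116), np.uint8(250)), (np.uint8(15), np.uint8(114), np.uint8(250)), (np.uint8(15), np.uint8(116), np.uint8(250)), (np.uint8(15), np.uint8(116), np.uint8(251)), (np.uint8(15), np.uint8(117), np.uint8(249)), (np.uint8(16), np.uint8(72), np.uint8(255)), (np.uint8(16), np.uint8(79), np.uint8(255)), (np.uint8(15), np.uint8(108), np.uint8(251)), (np.uint8(15), np.uint8(119), np.uint8(250)), (np.uint8(16), np.uint8(76), np.uint8(254)), (np.uint8(22), np.uint8(38), np.uint8(255)), (np.uint8(20), np.uint8(40), np.uint8(253)), (np.uint8(20), np.uint8(45), np.uint8(232)), (np.uint8(19), np.uint8(53), np.uint8(203)), (np.uint8(11), np.uint8(107), np.uint8(191)), (np.uint8(9), np.uint8(128), np.uint8(196)), (np.uint8(9), np.uint8(128), np.uint8(202)), (np.uint8(10), np.uint8(126), np.uint8(203)), (np.uint8(11), np.uint8(125), np.uint8(202)), (np.uint8(10), np.uint8(118), np.uint8(205)), (np.uint8(11), np.uint8(118), np.uint8(207)), (np.uint8(10), np.uint8(121), np.
[... 800 characters left out ...]
0), np.uint8(124), np.uint8(202)), (np.uint8(10), np.uint8(119), np.uint8(206)), (np.uint8(11), np.uint8(121), np.uint8(208)), (np.uint8(10), np.uint8(115), np.uint8(210)), (np.uint8(10), np.uint8(117), np.uint8(213)), (np.uint8(11), np.uint8(118), np.uint8(210)), (np.uint8(11), np.uint8(119), np.uint8(207)), (np.uint8(11), np.uint8(122), np.uint8(209)), (np.uint8(11), np.uint8(116), np.uint8(213))]
Lin [726.5792   90.39192] [ 0.07967442 -0.9968209 ]
Lout [749.62305  82.86714] [ 0.07884995 -0.9968865 ]
Sin [663.0421  185.58109] [0.99772996 0.06734156]
Sout [664.2668 205.7117] [0.996549   0.08300659]
L width 22.371033
S width 20.002445
corner [718.6708  189.33572]
corner [739.41144 211.97081]
```

```bash
sed -i 's/(12,70,232),(20,255,255)/(12,50,228),(19,255,255)/; s/np.ones((5,5))/np.ones((3,3))/; s/np.ones((9,9))/np.ones((5,5))/' h.py
cat >> h.py <<'E'
G=np.array([719.,189.]); gy=.078
def rel():
    c,m,k,r=book(); u=np.array([np.cos(gy),np.sin(gy)]); w=np.array([-u[1],u[0]])
    d=r[0]-G; print("book",r[0].round(1),np.round(r[1],1),"yaw",round(float(r[2]),4),"in guide",(d@u).round(1),(d@w).round(1),"dyaw",round(float(r[2]-gy),4)); return c,k
E
python3 - <<'E'
from h import *
c,k=rel()
v=c["img"][:,:,::-1].copy(); cv2.drawContours(v,[k[:,None]],-1,(255,0,0),1)
cv2.imwrite("pics/seg2.png",cv2.resize(v[150:260,270:400],None,fx=5,fy=5,interpolation=0))
E
```

```text
book [611.2 -32.2] [141.3 217.6] yaw 0.3035 in guide -124.8 -212.2 dyaw 0.2255
```

View pics/seg2.png

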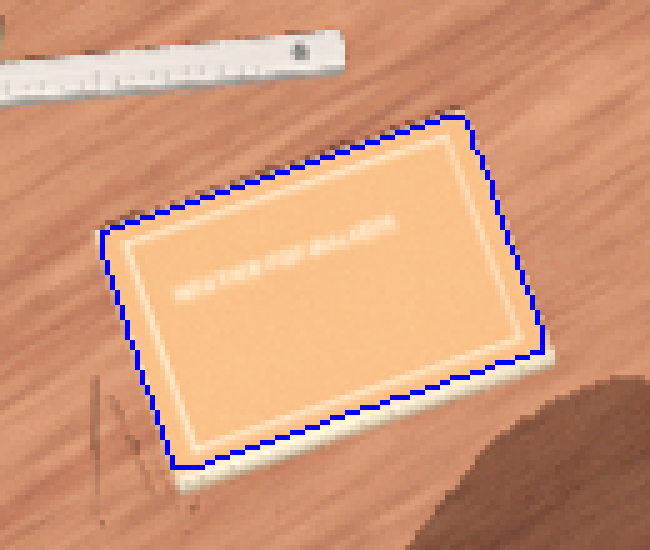

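The book sits about 53 mm short in x and 104 mm short in y in the guide's frame, turned +0.225 rad. I'll push it in +y with both fingers aligned to the guide, then in +x. First I'll approach the right of the book.

>>> {"api": "send_rows", "payload": {
  "deltas": [
    [32.5, -13, 0, 0, 0, 0, 85],
    [32.5, -13, 0, 0, 0, 0, 85],
    [32.5, -13, 0, 0, 0, 0, 85],
    [32.5, -13, 0, 0, 0, 0, 85],
    [32.5, -13, 0, 0, 0, 0, 85]
  ]
}}

```text
time: 0.72
tcp_pos: [0.3765, -0.4447, 0.2453]
ee_rot: [3.142, -0.0, 0.417]
force: [1.6, 0.3, -0.1]
grip_width: 0.0851
grasp_force: 0.0
```

>>> {"api": "send_rows", "payload": {
  "deltas": [
    [32.5, -13, 0, 0, 0, 0, 85],
    [32.5, -13, 0, 0, 0, 0, 85],
    [32.5, -13, 0, 0, 0, 0, 85],
    [32.5, -13, 0, 0, 0, 0, 85],
    [32.5, -13, 0, 0, 0, 0, 85]
  ]
}}

```text
time: 1.13
tcp_pos: [0.4989, -0.3192, 0.2454]
ee_rot: [3.141, -0.0, 0.418]
force: [0.6, -0.5, -0.7]
grip_width: 0.085
grasp_force: 0.0
```

>>> {"api": "send_rows", "payload": {
  "deltas": [
    [32.5, -13, 0, 0, 0, 0, 85],
    [32.5, -13, 0, 0, 0, 0, 85],
    [32.5, -13, 0, 0, 0, 0, 85],
    [32.5, -13, 0, 0, 0, 0, 85],
    [32.5, -13, 0, 0, 0, 0, 85]
  ]
}}

```text
time: 1.55
tcp_pos: [0.6211, -0.1937, 0.2453]
ee_rot: [3.142, 0.0, 0.418]
force: [0.5, -0.5, 0.1]
grip_width: 0.085
grasp_force: 0.0
```

>>> {"api": "send_rows", "payload": {
  "deltas": [
    [0, 0, 12, 0, 0, -7.05, 85],
    [0, 0, 12, 0, 0, -7.05, 85],
    [0, 0, 12, 0, 0, -7.05, 85],
    [0, 0, 12, 0, 0, -7.05, 85],
    [0, 0, 12, 0, 0, -7.05, 85]
  ]
}}

```text
time: 1.97
tcp_pos: [0.62, -0.195, 0.1846]
ee_rot: [-3.141, 0.0, 1.039]
force: [0.9, 0.5, -1.0]
grip_width: 0.0854
grasp_force: 0.0
```

>>> {"api": "send_rows", "payload": {
  "deltas": [
    [0, 0, 12, 0, 0, -7.05, 85],
    [0, 0, 12, 0, 0, -7.05, 85],
    [0, 0, 12, 0, 0, -7.05, 85],
    [0, 0, 12, 0, 0, -7.05, 85],
    [0, 0, 12, 0, 0, -7.05, 85]
  ]
}}

```text
time: 2.38
tcp_pos: [0.62, -0.1952, 0.1246]
ee_rot: [-3.141, -0.0, 1.654]
force: [0.2, 0.6, 0.4]
grip_width: 0.0846
grasp_force: 0.0
```

>>> {"api": "send_rows", "payload": {
  "deltas": [
    [0, 0, 25, 0, 0, 0, 85],
    [0, 0, 25, 0, 0, 0, 85],
    [0, 0, 25, 0, 0, 0, 85],
    [0, 0, 20, 0, 0, 0, 85],
    [0, 0, 10, 0, 0, 0, 85]
  ]
}}

```text
time: 2.8
tcp_pos: [0.6185, -0.1947, 0.0175]
ee_rot: [-3.138, -0.001, 1.648]
force: [-0.3, -0.1, 0.7]
grip_width: 0.0848
grasp_force: 0.0
```

Run:
```python
from h import *
rel()
c=optics.read_camera("scene"); cv2.imwrite("pics/s1.png",cv2.resize(c["img"][100:280,220:480,::-1],None,fx=3,fy=3))
```

```text
Traceback (most recent call last):
  File "h.py", line 25, in rel
    c,m,k,r=book(); u=np.array([np.cos(gy),np.sin(gy)]); w=np.array([-u[1],u[0]])
            ~~~~^^
  File "h.py", line 22, in book
    k=comp(m,1500,9000,box); return c,m,k,rect(cast(c,k,.03))
  File "h.py", line 11, in comp
    return max(cs,key=cv2.contourArea)[:,0]
           ~~~^^^^^^^^^^^^^^^^^^^^^^^^
ValueError: max() iterable argument is empty
```

>>> {"api": "send_rows", "payload": {
  "deltas": [
    [10, 0, 0, 0, 0, 0, 85],
    [10, 0, 0, 0, 0, 0, 85],
    [10, 0, 0, 0, 0, 0, 85],
    [10, 0, 0, 0, 0, 0, 85],
    [10, 0, 0, 0, 0, 0, 85]
  ]
}}

```text
time: 3.27
tcp_pos: [0.6166, -0.1447, 0.0216]
ee_rot: [3.14, 0.001, 1.65]
force: [-2.2, -6.8, 2.3]
grip_width: 0.0851
grasp_force: 3.0
```

>>> {"api": "send_rows", "payload": {
  "deltas": [
    [8, 0, 0, 0, 0, 0, 85],
    [8, 0, 0, 0, 0, 0, 85],
    [8, 0, 0, 0, 0, 0, 85],
    [8, 0, 0, 0, 0, 0, 85],
    [8, 0, 0, 0, 0, 0, 85]
  ]
}}

```text
time: 3.68
tcp_pos: [0.6133, -0.1052, 0.0215]
ee_rot: [3.141, 0.002, 1.65]
force: [-1.5, -7.0, 4.0]
grip_width: 0.085
grasp_force: 3.5
```

Run:
```python
from h import *
v=np.hstack([cv2.resize(optics.read_camera(n)["img"][y:y+180,x:x+130,::-1],None,fx=3,fy=3) for n,x,y in(("scene",230,130),("top",240,120))])
cv2.imwrite("pics/s2.png",v)
```

```text
(no output)
```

View pics/s2.png

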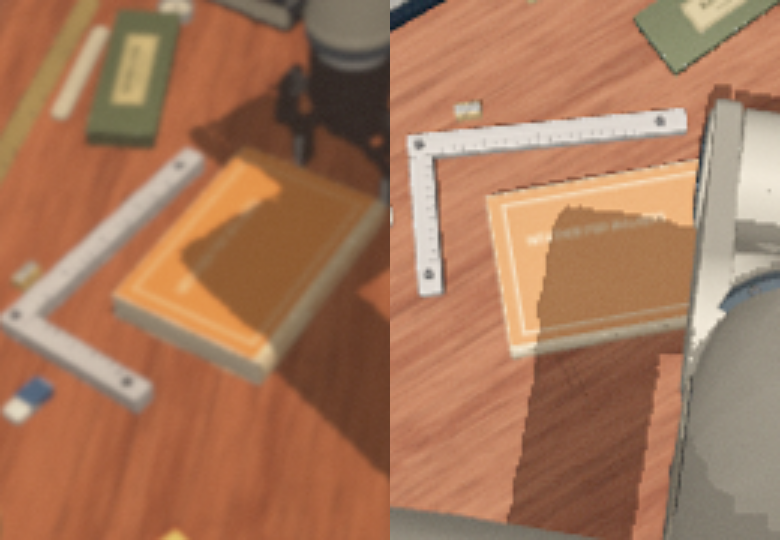

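>>> {"api": "send_rows", "payload": {
  "deltas": [
    [7, 0, 0, 0, 0, 0, 85],
    [7, 0, 0, 0, 0, 0, 85],
    [7, 0, 0, 0, 0, 0, 85],
    [7, 0, 0, 0, 0, 0, 85],
    [7, 0, 0, 0, 0, 0, 85]
  ]
}}

```text
time: 4.2
tcp_pos: [0.6108, -0.0707, 0.021]
ee_rot: [3.14, 0.001, 1.648]
force: [-0.1, -5.0, 1.2]
grip_width: 0.0848
grasp_force: 2.7
```

```bash
cat >> h.py <<'E'
def edges(name="top"):
    """distance from the guide's inner faces to the book's visible left end and far side (guide frame, mm)"""
    c=optics.read_camera(name); h=cv2.cvtColor(c["img"],cv2.COLOR_RGB2HSV)
    u=np.array([np.cos(gy),np.sin(gy)]); w=np.array([-u[1],u[0]])
    Rm=R.from_euler('xyz',c["rotation"]).as_matrix()
    def pix(gx,gyy,z):
        p=np.array([*(G+gx*u+gyy*w),z])/1000-c["eye"]; q=Rm.T@p; return c["cx"]+c["fx"]*q[0]/q[2],c["cy"]+c["fy"]*q[1]/q[2]
    S=.5; X=np.arange(-215,30,S); Y=np.arange(-250,30,S)
    mp=np.array([[pix(a,b,30.) for b in Y] for a in X],np.float32)
    r=cv2.remap(c["img"],mp[...,0].copy(),mp[...,1].copy(),cv2.INTER_LINEAR)   # metric view of the z=30 mm plane
    return c,r[::-1,::-1]
E
python3 - <<'E'
from h import *
c,r=edges(); cv2.imwrite("pics/s3.png",np.ascontiguousarray(r[:,:,::-1]))
E
```

```text
(no output)
```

View pics/s3.png

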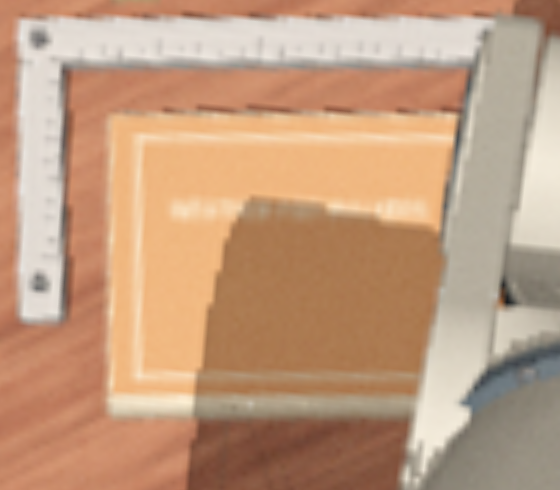

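The rectified view (0.5 mm/px) shows the book square to the guide: left end at column 108, about 24 mm from the short arm, and far side at row 113, about 27 mm from the long arm. I'll continue in +y, stop about 2 mm short, then back off and rise.

>>> {"api": "send_rows", "payload": {
  "deltas": [
    [5, 0, 0, 0, 0, 0, 85],
    [5, 0, 0, 0, 0, 0, 85],
    [4, 0, 0, 0, 0, 0, 85],
    [4, 0, 0, 0, 0, 0, 85],
    [3, 0, 0, 0, 0, 0, 85]
  ]
}}

```text
time: 4.67
tcp_pos: [0.6094, -0.0498, 0.0208]
ee_rot: [3.14, 0.001, 1.648]
force: [0.7, -6.3, 2.2]
grip_width: 0.0849
grasp_force: 3.0
```

>>> {"api": "send_rows", "payload": {
  "deltas": [
    [-8, 0, 0, 0, 0, 0, 85],
    [-12, 0, 0, 0, 0, 0, 85],
    [0, 0, -25, 0, 0, 0, 85],
    [0, 0, -30, 0, 0, 0, 85],
    [0, 0, -30, 0, 0, 0, 85]
  ]
}}

```text
time: 5.08
tcp_pos: [0.6095, -0.0707, 0.1055]
ee_rot: [-3.139, -0.001, 1.647]
force: [0.7, 0.3, -0.5]
grip_width: 0.0849
grasp_force: 0.0
```

>>> {"api": "send_rows", "payload": {
  "deltas": [
    [28, -17, 0, 0, 0, 0, 85],
    [28, -17, 0, 0, 0, 0, 85],
    [28, -17, 0, 0, 0, 0, 85],
    [28, -17, 0, 0, 0, 0, 85],
    [28, -17, 0, 0, 0, 0, 85]
  ]
}}

```text
time: 5.5
tcp_pos: [0.5139, 0.0635, 0.1054]
ee_rot: [3.141, -0.0, 1.647]
force: [1.0, -0.3, -0.6]
grip_width: 0.0852
grasp_force: 0.0
```

>>> {"api": "send_rows", "payload": {
  "deltas": [
    [0, 0, 0, 0, 0, 6, 85],
    [0, 0, 0, 0, 0, 6, 85],
    [0, 0, 0, 0, 0, 6, 85],
    [0, 0, 0, 0, 0, 6, 85],
    [0, 0, 0, 0, 0, 6, 85]
  ]
}}

```text
time: 5.92
tcp_pos: [0.5149, 0.0627, 0.1053]
ee_rot: [-3.141, -0.0, 1.119]
force: [-0.1, -0.4, -0.1]
grip_width: 0.0849
grasp_force: 0.0
```

>>> {"api": "send_rows", "payload": {
  "deltas": [
    [0, 0, 0, 0, 0, 6, 85],
    [0, 0, 0, 0, 0, 6, 85],
    [0, 0, 0, 0, 0, 6, 85],
    [0, 0, 0, 0, 0, 6, 85],
    [0, 0, 0, 0, 0, 6, 85]
  ]
}}

```text
time: 6.33
tcp_pos: [0.5149, 0.0626, 0.1053]
ee_rot: [-3.141, -0.0, 0.595]
force: [-0.1, -0.1, 0.7]
grip_width: 0.085
grasp_force: 0.0
```

>>> {"api": "send_rows", "payload": {
  "deltas": [
    [0, 0, 10, 0, 0, 6, 85],
    [0, 0, 10, 0, 0, 6, 85],
    [0, 0, 20, 0, 0, 6, 85],
    [0, 0, 20, 0, 0, 6, 85],
    [0, 0, 25, 0, 0, 6, 85]
  ]
}}

```text
time: 6.75
tcp_pos: [0.5158, 0.0627, 0.0203]
ee_rot: [-3.141, -0.002, 0.072]
force: [0.3, 1.0, -0.3]
grip_width: 0.0848
grasp_force: 0.0
```

Run:
```python
from h import *
c,r=edges(); cv2.imwrite("pics/s4.png",np.ascontiguousarray(r[:,:,::-1])); print(bot.read_state()["tcp_pos"])
```

```text
[0.51288454 0.06234561 0.01596425]
```

View pics/s4.png

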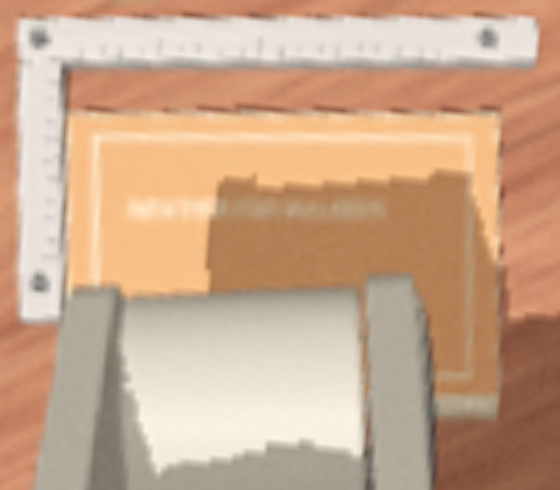

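>>> {"api": "send_rows", "payload": {
  "deltas": [
    [7, 0, 0, 0, 0, 0, 85],
    [7, 0, 0, 0, 0, 0, 85],
    [7, 0, 0, 0, 0, 0, 85],
    [6, 0, 0, 0, 0, 0, 85],
    [6, 0, 0, 0, 0, 0, 85]
  ]
}}

```text
time: 7.22
tcp_pos: [0.5468, 0.0658, 0.0212]
ee_rot: [3.142, 0.003, 0.079]
force: [-11.5, -1.2, 8.9]
grip_width: 0.0852
grasp_force: 5.5
```

>>> {"api": "send_rows", "payload": {
  "deltas": [
    [4, 0, 0, 0, 0, 0, 85],
    [4, 0, 0, 0, 0, 0, 85],
    [3, 0, 0, 0, 0, 0, 85],
    [2, 0, 0, 0, 0, 0, 85],
    [1, 0, 0, 0, 0, 0, 85]
  ]
}}

```text
time: 7.63
tcp_pos: [0.5605, 0.0669, 0.0211]
ee_rot: [3.142, 0.003, 0.079]
force: [-8.5, -0.0, 6.0]
grip_width: 0.0849
grasp_force: 4.2
```

>>> {"api": "send_rows", "payload": {
  "deltas": [
    [1, 0, 0, 0, 0, 0, 85],
    [1, 0, 0, 0, 0, 0, 85],
    [1, 0, 0, 0, 0, 0, 85],
    [0, 0, 0, 0, 0, 0, 85],
    [0, 0, 0, 0, 0, 0, 85]
  ]
}}

```text
time: 8.05
tcp_pos: [0.5632, 0.0672, 0.0211]
ee_rot: [3.142, 0.003, 0.079]
force: [-9.1, -1.3, 6.1]
grip_width: 0.0848
grasp_force: 4.1
```

>>> {"api": "send_rows", "payload": {
  "deltas": [
    [0.8, 0, 0, 0, 0, 0, 85],
    [0.8, 0, 0, 0, 0, 0, 85],
    [0.8, 0, 0, 0, 0, 0, 85],
    [0, 0, 0, 0, 0, 0, 85],
    [0, 0, 0, 0, 0, 0, 85]
  ]
}}

```text
time: 8.47
tcp_pos: [0.5656, 0.0673, 0.0211]
ee_rot: [3.142, 0.003, 0.079]
force: [-8.5, -1.6, 5.8]
grip_width: 0.0851
grasp_force: 4.0
```

Run:
```python
from h import *
c,r=edges(); cv2.imwrite("pics/s5.png",np.ascontiguousarray(r[:,:,::-1]))
```

```text
(no output)
```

View pics/s5.png

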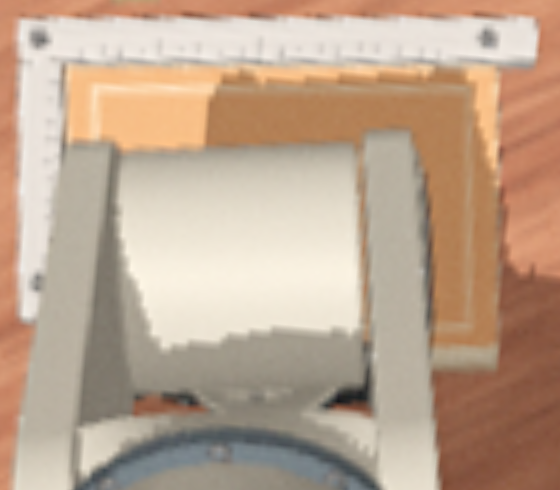

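The far side (row 66) is about 3 mm short of the long arm, and the left end (column 66) is about 3.5 mm short. I'll keep creeping until the force rises.

>>> {"api": "send_rows", "payload": {
  "deltas": [
    [0.8, 0, 0, 0, 0, 0, 85],
    [0.8, 0, 0, 0, 0, 0, 85],
    [0.8, 0, 0, 0, 0, 0, 85],
    [0, 0, 0, 0, 0, 0, 85],
    [0, 0, 0, 0, 0, 0, 85]
  ]
}}

```text
time: 8.93
tcp_pos: [0.5681, 0.0675, 0.0211]
ee_rot: [3.142, 0.003, 0.079]
force: [-8.1, -2.0, 5.3]
grip_width: 0.0854
grasp_force: 4.0
```

>>> {"api": "send_rows", "payload": {
  "deltas": [
    [0.5, 0, 0, 0, 0, 0, 85],
    [0.5, 0, 0, 0, 0, 0, 85],
    [0, 0, 0, 0, 0, 0, 85],
    [0, 0, 0, 0, 0, 0, 85],
    [0, 0, 0, 0, 0, 0, 85]
  ]
}}

```text
time: 9.35
tcp_pos: [0.5688, 0.0676, 0.0211]
ee_rot: [3.142, 0.004, 0.079]
force: [-8.0, -0.3, 5.6]
grip_width: 0.085
grasp_force: 4.3
```

>>> {"api": "send_rows", "payload": {
  "deltas": [
    [0.5, 0, 0, 0, 0, 0, 85],
    [0.5, 0, 0, 0, 0, 0, 85],
    [0, 0, 0, 0, 0, 0, 85],
    [0, 0, 0, 0, 0, 0, 85],
    [0, 0, 0, 0, 0, 0, 85]
  ]
}}

```text
time: 9.77
tcp_pos: [0.5699, 0.0677, 0.0211]
ee_rot: [3.142, 0.003, 0.079]
force: [-7.5, -0.8, 5.8]
grip_width: 0.0851
grasp_force: 4.2
```

>>> {"api": "send_rows", "payload": {
  "deltas": [
    [0.5, 0, 0, 0, 0, 0, 85],
    [0.5, 0, 0, 0, 0, 0, 85],
    [0, 0, 0, 0, 0, 0, 85],
    [0, 0, 0, 0, 0, 0, 85],
    [0, 0, 0, 0, 0, 0, 85]
  ]
}}

```text
time: 10.18
tcp_pos: [0.5706, 0.0677, 0.0211]
ee_rot: [3.142, 0.004, 0.079]
force: [-9.7, -0.6, 6.6]
grip_width: 0.085
grasp_force: 4.7
```

>>> {"api": "send_rows", "payload": {
  "deltas": [
    [0.5, 0, 0, 0, 0, 0, 85],
    [0.5, 0, 0, 0, 0, 0, 85],
    [0, 0, 0, 0, 0, 0, 85],
    [0, 0, 0, 0, 0, 0, 85],
    [0, 0, 0, 0, 0, 0, 85]
  ]
}}

```text
time: 10.6
tcp_pos: [0.5706, 0.0677, 0.021]
ee_rot: [3.141, 0.006, 0.079]
force: [-12.5, 0.4, 10.2]
grip_width: 0.0851
grasp_force: 6.4
```

>>> {"api": "send_rows", "payload": {
  "deltas": [
    [0.5, 0, 0, 0, 0, 0, 85],
    [0.5, 0, 0, 0, 0, 0, 85],
    [0, 0, 0, 0, 0, 0, 85],
    [0, 0, 0, 0, 0, 0, 85],
    [0, 0, 0, 0, 0, 0, 85]
  ]
}}

```text
time: 11.02
tcp_pos: [0.5706, 0.0677, 0.0209]
ee_rot: [3.141, 0.008, 0.079]
force: [-14.7, -0.9, 13.3]
grip_width: 0.085
grasp_force: 8.0
```

Seated against the long arm: the force is rising and the motion has stopped. Next I'll nudge the right end toward the short arm.

>>> {"api": "send_rows", "payload": {
  "deltas": [
    [-10, 0, 0, 0, 0, 0, 85],
    [-15, 0, 0, 0, 0, 0, 85],
    [0, 0, -25, 0, 0, 0, 85],
    [0, 0, -30, 0, 0, 0, 85],
    [0, 0, -30, 0, 0, 0, 85]
  ]
}}

```text
time: 11.43
tcp_pos: [0.5495, 0.0661, 0.1068]
ee_rot: [-3.142, -0.0, 0.079]
force: [0.9, 0.5, 0.9]
grip_width: 0.0849
grasp_force: 0.0
```

>>> {"api": "send_rows", "payload": {
  "deltas": [
    [21.5, 28, 0, 0, 0, 0, 85],
    [21.5, 28, 0, 0, 0, 0, 85],
    [21.5, 28, 0, 0, 0, 0, 85],
    [21.5, 28, 0, 0, 0, 0, 85],
    [21.5, 28, 0, 0, 0, 0, 85]
  ]
}}

```text
time: 11.85
tcp_pos: [0.6693, -0.0666, 0.1069]
ee_rot: [3.141, -0.003, 0.079]
force: [0.8, 0.1, 0.4]
grip_width: 0.0852
grasp_force: 0.0
```

>>> {"api": "send_rows", "payload": {
  "deltas": [
    [0, 0, 0, 0, 0, -6, 85],
    [0, 0, 0, 0, 0, -6, 85],
    [0, 0, 0, 0, 0, -6, 85],
    [0, 0, 0, 0, 0, -6, 85],
    [0, 0, 0, 0, 0, -6, 85]
  ]
}}

```text
time: 12.27
tcp_pos: [0.6683, -0.0654, 0.1064]
ee_rot: [3.14, -0.002, 0.607]
force: [-0.7, -0.2, -0.0]
grip_width: 0.0853
grasp_force: 0.0
```

>>> {"api": "send_rows", "payload": {
  "deltas": [
    [0, 0, 0, 0, 0, -6, 85],
    [0, 0, 0, 0, 0, -6, 85],
    [0, 0, 0, 0, 0, -6, 85],
    [0, 0, 0, 0, 0, -6, 85],
    [0, 0, 0, 0, 0, -6, 85]
  ]
}}

```text
time: 12.68
tcp_pos: [0.6683, -0.0652, 0.1065]
ee_rot: [3.14, -0.001, 1.131]
force: [0.0, 0.4, 0.8]
grip_width: 0.0851
grasp_force: 0.0
```

>>> {"api": "send_rows", "payload": {
  "deltas": [
    [0, 0, 0, 0, 0, -6, 85],
    [0, 0, 0, 0, 0, -6, 85],
    [0, 0, 0, 0, 0, -6, 85],
    [0, 0, 0, 0, 0, -6, 85],
    [0, 0, 0, 0, 0, -6, 85]
  ]
}}

```text
time: 13.1
tcp_pos: [0.6683, -0.0653, 0.1065]
ee_rot: [3.14, 0.0, 1.655]
force: [0.1, -0.3, -0.4]
grip_width: 0.0849
grasp_force: 0.0
```

Run:
```python
from h import *
s=bot.read_state(); d=s["tcp_pos"][:2]*1000-G; u=np.array([np.cos(gy),np.sin(gy)]); print(s["tcp_pos"],s["ee_rot"],d@u,d@[-u[1],u[0]])
c,r=edges(); cv2.imwrite("pics/s6.png",np.ascontiguousarray(r[:,:,::-1]))
```

```text
[ 0.668272   -0.06526294  0.10653552] [3.13956559e+00 3.67747589e-04 1.65468119e+00] -70.38616709453147 -249.53709436856195
```

View pics/s6.png

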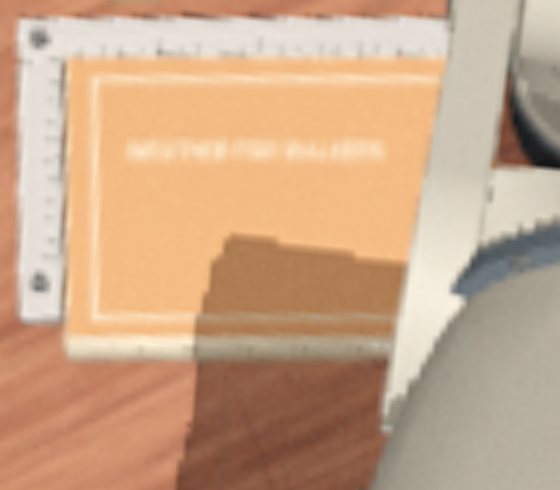

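The far side (row 58) is flush, and the left end (column 66) is still about 3 mm off. I'll descend and push in y.

>>> {"api": "send_rows", "payload": {
  "deltas": [
    [0, -6, 20, 0, 0, 0, 85],
    [0, 0, 20, 0, 0, 0, 85],
    [0, 0, 20, 0, 0, 0, 85],
    [0, 0, 18, 0, 0, 0, 85],
    [0, 0, 8, 0, 0, 0, 85]
  ]
}}

```text
time: 13.57
tcp_pos: [0.6608, -0.0656, 0.0178]
ee_rot: [-3.14, -0.0, 1.647]
force: [-1.0, -0.1, -0.2]
grip_width: 0.0854
grasp_force: 0.0
```

>>> {"api": "send_rows", "payload": {
  "deltas": [
    [5, 0, 0, 0, 0, 0, 85],
    [5, 0, 0, 0, 0, 0, 85],
    [5, 0, 0, 0, 0, 0, 85],
    [3, 0, 0, 0, 0, 0, 85],
    [2, 0, 0, 0, 0, 0, 85]
  ]
}}

```text
time: 13.98
tcp_pos: [0.6606, -0.0451, 0.0205]
ee_rot: [3.14, 0.0, 1.649]
force: [-0.3, -6.3, 2.2]
grip_width: 0.0852
grasp_force: 3.4
```

>>> {"api": "send_rows", "payload": {
  "deltas": [
    [1, 0, 0, 0, 0, 0, 85],
    [1, 0, 0, 0, 0, 0, 85],
    [0.5, 0, 0, 0, 0, 0, 85],
    [0.5, 0, 0, 0, 0, 0, 85],
    [0, 0, 0, 0, 0, 0, 85]
  ]
}}

```text
time: 14.4
tcp_pos: [0.6605, -0.0439, 0.0205]
ee_rot: [3.14, 0.002, 1.649]
force: [-0.1, -7.1, 5.0]
grip_width: 0.085
grasp_force: 3.6
```

>>> {"api": "send_rows", "payload": {
  "deltas": [
    [0.5, 0, 0, 0, 0, 0, 85],
    [0.5, 0, 0, 0, 0, 0, 85],
    [0.5, 0, 0, 0, 0, 0, 85],
    [0, 0, 0, 0, 0, 0, 85],
    [0, 0, 0, 0, 0, 0, 85]
  ]
}}

```text
time: 14.82
tcp_pos: [0.6604, -0.0426, 0.0205]
ee_rot: [3.14, 0.002, 1.649]
force: [0.0, -8.4, 3.9]
grip_width: 0.0848
grasp_force: 3.8
```

>>> {"api": "send_rows", "payload": {
  "deltas": [
    [0.5, 0, 0, 0, 0, 0, 85],
    [0.5, 0, 0, 0, 0, 0, 85],
    [0.5, 0, 0, 0, 0, 0, 85],
    [0, 0, 0, 0, 0, 0, 85],
    [0, 0, 0, 0, 0, 0, 85]
  ]
}}

```text
time: 15.23
tcp_pos: [0.6604, -0.0419, 0.0205]
ee_rot: [3.14, 0.003, 1.649]
force: [-0.1, -12.7, 3.2]
grip_width: 0.0848
grasp_force: 6.2
```

>>> {"api": "send_rows", "payload": {
  "deltas": [
    [0.5, 0, 0, 0, 0, 0, 85],
    [0.5, 0, 0, 0, 0, 0, 85],
    [0, 0, 0, 0, 0, 0, 85],
    [0, 0, 0, 0, 0, 0, 85],
    [0, 0, 0, 0, 0, 0, 85]
  ]
}}

```text
time: 15.65
tcp_pos: [0.6605, -0.0418, 0.0206]
ee_rot: [3.139, 0.004, 1.649]
force: [0.5, -16.9, 3.3]
grip_width: 0.0848
grasp_force: 8.6
```

>>> {"api": "send_rows", "payload": {
  "deltas": [
    [0.5, 0, 0, 0, 0, 0, 85],
    [0.5, 0, 0, 0, 0, 0, 85],
    [0, 0, 0, 0, 0, 0, 85],
    [0, 0, 0, 0, 0, 0, 85],
    [0, 0, 0, 0, 0, 0, 85]
  ]
}}

```text
time: 16.07
tcp_pos: [0.6606, -0.0417, 0.0206]
ee_rot: [3.139, 0.005, 1.65]
force: [1.7, -22.7, 3.6]
grip_width: 0.0851
grasp_force: 11.0
```

Stopped against the short arm. I'll back off, rise and check.

>>> {"api": "send_rows", "payload": {
  "deltas": [
    [-5, 0, 0, 0, 0, 0, 85],
    [-12, 0, 0, 0, 0, 0, 85],
    [0, 0, -25, 0, 0, 0, 85],
    [0, 0, -40, 0, 0, 0, 85],
    [0, 0, -40, 0, 0, 0, 85]
  ]
}}

```text
time: 16.48
tcp_pos: [0.6594, -0.055, 0.1243]
ee_rot: [-3.138, -0.001, 1.648]
force: [1.1, -0.1, 0.2]
grip_width: 0.0852
grasp_force: 0.0
```

>>> {"api": "send_rows", "payload": {
  "deltas": [
    [-40, 0, 0, 0, 0, 0, 85],
    [-40, 0, 0, 0, 0, 0, 85],
    [-40, 0, 0, 0, 0, 0, 85],
    [-40, 0, 0, 0, 0, 0, 85],
    [-40, 0, 0, 0, 0, 0, 85]
  ]
}}

```text
time: 16.9
tcp_pos: [0.676, -0.2561, 0.1248]
ee_rot: [3.141, -0.0, 1.649]
force: [1.0, 0.1, 0.6]
grip_width: 0.0851
grasp_force: 0.0
```

Run:
```python
from h import *
c,r=edges(); v=np.ascontiguousarray(r[:,:,::-1]); cv2.imwrite("pics/s7.png",v)
rel(); i=cv2.imread("pics/top0.png").astype(int); d=abs(i-c["img"][:,:,::-1]).max(2)
for n,p in(("eraser",(233,192)),("folder",(458,191)),("match",(217,261)),("tin",(190,212)),("sharp",(265,157))): print(n,d[p[1]-10:p[1]+10,p[0]-12:p[0]+12].max())
```

```text
book [658.3  76.1] [142.1 214.6] yaw 0.076 in guide -69.3 -107.9 dyaw -0.002
eraser 19
folder 153
match 17
tin 17
sharp 17
```

View pics/s7.png

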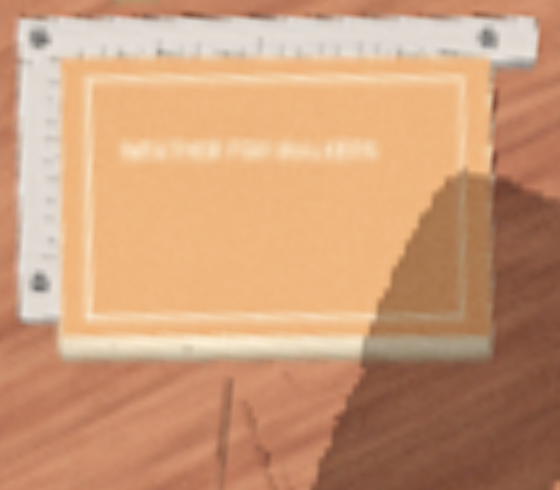

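The book is flush with both arms (left end column 61, far side row 58), at about -73, -108 mm and square within 0.002 rad. The bystanders are unmoved; only the bone folder is hidden by the arm, which never went near it low down.

```bash
python3 -c "
from plant import bot
print(bot.close_job())"
```

```text
the job is handed in; nothing more can be done
None
```

The book was pushed flush into the inside corner of the guide (the camera put it square to within about 0.002 rad), and the job was handed in at about 17 s; the system gave no verdict, and I could not re-check the bone folder because the arm hid it.

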